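# Set the iris of a bench light in a fume cupboard

## Robot

A 6-joint arm with a two-finger parallel gripper is mounted at the origin on the work surface. World frame = base frame: x ahead of the robot, y to its left, z up, the work surface at z = 0. Lengths are in mm, angles in degrees, forces in N, time in s.
With the tool pointing down it reaches from about 350 to 725 mm from the base axis. Payload 4.3 kg.
Tool frame: the origin (TCP) lies midway between the tips of the shut fingers; the grasp point (between the pads) lies 19 mm behind it; y points along the fingers, z is the direction in which the jaws open and shut, and the axes are right-handed (so a half turn about y gives the same grasp; the last joint's range is limited). The gripper opens to 85 mm and grips with 20 to 120 N. Pads are 22 mm wide; open, the fingers measure 114 mm over their backs; the gripper's body (76 mm by 85 mm) begins 54 mm behind the grasp point. The pads swing forward as they close: fully open they stand 13 mm farther back than shut.
Start: joints at [66.217, 21.618, 4.641, 73.018, 0, 83.68], TCP at [172.567, 548.534, 211.129] pointing down, gripper open.
Joint ranges: [-156.06, 156.06], [-48.1, 94.91], [-58.44, 69.94], [-101.28, 121.22], [-78.64, 73.56], [-180, 180]. Speed limits (degrees/s): [147.25, 147.25, 180, 180, 180, 180].

## Interface

Orientations are given as a 3x3 rotation matrix whose columns are the frame's x, y, z axes.
In Python, from bench import r gives the robot as it stands. Calls block until the motion is done:
- r.move_to(position, orientation): joint-space move of the TCP to a pose.
- r.move_l(position, attitude=None, rate=150, force_limit=None): straight line of the TCP; attitude=None keeps the orientation; rate is the mean speed in mm/s. With force_limit (N) it stops when the force on the tool has changed by that much, and returns True; else False.
- r.goto_joints(angles): joint-space move.
- r.grip(opening, f_grip=None): opening from 0.0 (shut) to 1.0 (fully open); f_grip is the grip in N (None keeps the last); returns when the fingers have stopped.
- r.dwell(seconds).
- r.ik(position, orientation): joint angles nearest the present ones, or None.
- r.state(): the state.
- r.get_image(name): name is "scene" or "top" or "wrist"; returns (picture, depth): 420x560x3 uint8, blue, green, red; 420x560 float32, mm along the optical axis (not along the pixel's ray), 0 where there is no reading.
- r.get_calibration(name): a dict with "camera_matrix" (3x3 intrinsics, pixels), "k1" (the pictures are not rectified: a ray, as slopes to the right and down, at radius r is drawn at 1 + k1 r^2 times it, then the intrinsics apply), "R" (3x3) and "t" (3): a world point X has camera coordinates R X + t; the wrist camera has in their place "mount" (4x4, takes a point from camera to tool coordinates, whose origin is the TCP and whose axes are the tool frame's). Camera axes: x right, y down, z forward; pixel columns grow to the right and rows downward; lengths in mm; the calibration is good to about 2 mm. A picture is of the moment at which its call begins: read the wrist's pose just before it. get_calibration takes no time and is no camera call.
A pose or a line that the arm cannot do raises r.PlanningError and nothing moves.
- r.sign_off(): hands the job in, once; it reports no verdict.
The state is a dict: "t": time; "qpos": joint angles; "dq": joint speeds; "tau": joint torques, N m; "eef_pos": TCP position; "tool_rot": TCP orientation; "contact_force": force on the tool from outside, world axes, zero at the start; "ft_torque": the same for the moment, N m; "finger_gap": opening from 0.0 (shut) to 1.0 (fully open).
Only numpy, scipy, OpenCV 4.12 (cv2) and the standard library are available. Lean on these libraries where they do the work, as an engineer would, in place of code of your own. Each camera call takes 0.05 s, during which the arm holds its last target.

## Task

Two small upright bench lights stand in the fume cupboard. On the one with the blue ring, turn that slim blue iris ring until its tab lines up with the green bars on the fixed parts of the same light, without touching the silver fixed rings and black barrel above and below it. Leave the orange ring of the other light and the glass beaker as they are.

Things in the scene. Friction and masses are not known exactly. Their poses are not given: they have to be found in the camera images.
- blue_barrel: fixed part of the light with the blue ring: black tube 36 mm across (heights 14-55 mm), silver ring 42 mm across below the blue ring (55-67) and another above it (81-93, the light's top). It stands on a grey foot 110 mm across, 14 high (not part of it). Origin: on the upright axis at bench height; z up; x points along the green bars on the top silver ring and foot
- blue_ring (a joint): blue ribbed ring, 56 mm across, 12 mm thick, 68 to 80 mm above the bench, 7 mm proud of the fixed rings all round. Value: angle (rad) of its tab from the barrel's x axis, anticlockwise seen from above; 0 = tab at the green bars. Starts at 0.6 to 1.2; stops only at -0.7 and 1.5. Stays where left; turns with about 0.06 N m
- blue_tab (a point): middle of the blue ring's one tab, 40 mm from the axis, 74 mm above the bench; the tab is blue with a white line on top, 8 mm wide, 12 mm high, and reaches from 28 to 46 mm from the axis
- amber_tab (a point): bystander: point on the tab of the orange ring of the other light, 40 mm from that light's axis and 74 mm above the bench; that light has the same shape and sizes and also has green bars
- beaker: bystander: loose empty glass beaker, 68 mm across, 95 mm high, standing upright; origin at the centre of its underside
Not all that is in view belongs to the job. What is shaped like the part that bears blue_barrel but purple is not meant.

How it is judged (in metres and radians):
At the end, for the whole second after the job is handed in: The blue ring's tab rests within 0.2 rad (11 degrees) of the green bars; the orange ring's tab is within 8 mm of where it was, and the beaker stands upright within 20 mm of where it was (value of joint blue_ring between -0.2 and 0.2 rad and velocity of joint blue_ring between -0.05 and 0.05 rad/s and distance of amber_tab from where it was at the start of the episode below 0.008 m and distance of beaker from where it was at the start of the episode below 0.02 m and angle between beaker's own z axis and vertical below 0.2 rad); the robot touches nothing.
It fails at once if the fixed rings or barrel of the blue-ringed light are touched (more than 0.5 N) (contact force between anything else and blue_barrel above 0.5 N).
It fails at once if the orange ring is turned (its tab moves more than 8 mm) (distance of amber_tab from where it was at the start of the episode above 0.008 m).
It fails at once if the beaker is pushed more than 20 mm or tipped (distance of beaker from where it was at the start of the episode above 0.02 m or angle between beaker's own z axis and vertical above 0.2 rad).
It also fails if it takes over 32 s, if anything falls off the work surface, if the arm or the gripper's body presses on something with over 40 N, if the wrist force passes 120 N, or if a joint passes its speed limit or range.

## Working session

There is one attempt and no reset: what is moved stays moved. The work goes in short steps, each a Python script; the robot and the scene stay as the last script left them, time stands still between calls to the robot, and variables do not carry over. Pictures are saved under pics/ and viewed, and the job is handed in when it is done.

```bash
ls; mkdir -p pics; python3 - <<'E'
from bench import r
import cv2,numpy as np
for n in ["scene","top"]:
    p,d=r.get_image(n); cv2.imwrite(f"pics/{n}0.png",p); np.save(f"pics/{n}0.npy",d)
    c=r.get_calibration(n); print(n,{k:np.round(v,3).tolist() for k,v in c.items()})
c=r.get_calibration("wrist"); print({k:np.round(v,3).tolist() for k,v in c.items()})
s=r.state(); print(s["t"],s["tool_rot"],s["eef_pos"])
E
```

```text
pics
scene {'camera_matrix': [[528.357, 0.0, 283.627], [0.0, 528.357, 218.016], [0.0, 0.0, 1.0]], 'k1': -0.003, 'R': [[-0.795, 0.606, -0.012], [0.531, 0.686, -0.497], [-0.293, -0.402, -0.868]], 't': [461.781, -272.487, 1234.233]}
top {'camera_matrix': [[446.762, 0.0, 283.703], [0.0, 446.762, 213.563], [0.0, 0.0, 1.0]], 'k1': -0.065, 'R': [[0.002, -1.0, 0.016], [-0.998, -0.003, -0.059], [0.059, -0.016, -0.998]], 't': [0.053, 591.585, 1003.992]}
{'camera_matrix': [[355.173, 0.0, 277.735], [0.0, 355.173, 212.484], [0.0, 0.0, 1.0]], 'k1': -0.055, 'mount': [[0.0, 0.954, 0.299, -75.474], [-0.0, -0.299, 0.954, -162.597], [1.0, -0.0, 0.0, 0.559], [0.0, 0.0, 0.0, 1.0]]}
0.1 [[ 9.53904576e-01 -7.40147875e-04  3.00109166e-01]
 [-3.00110025e-01 -1.75368223e-03  9.53902981e-01]
 [-1.79733151e-04 -9.99998188e-01 -1.89497131e-03]] [172.29921605 547.89218824 210.24023557]
```

View pics/scene0.png

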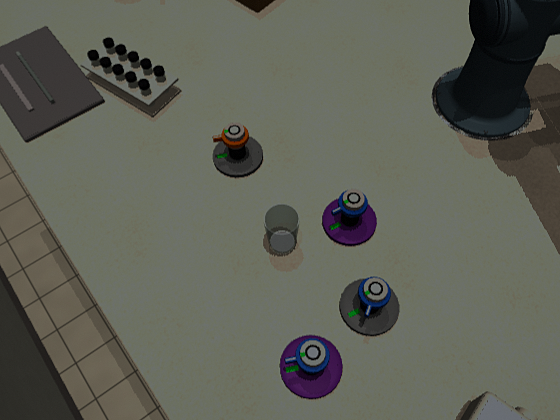

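View pics/top0.png

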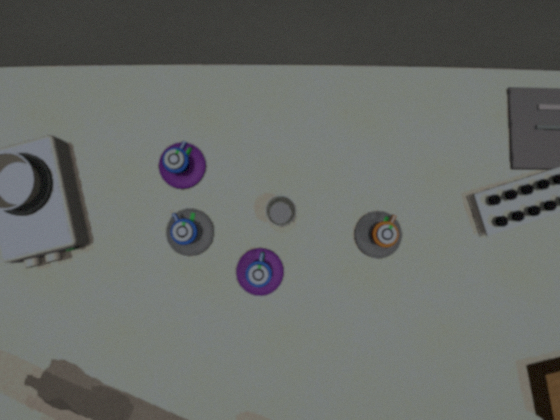

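Candidates for the blue-ringed light:
- **Grey foot:** top (190,232), scene (369,305). This fits the description.
- **Purple feet (decoys):** top (182,165) / scene (311,365), and top (260,272) / scene (349,220).
- **Orange ring, grey foot (bystander):** top (378,235).

I'll choose the grey-footed blue light and check it in a close crop.

```bash
cat > h.py <<'E'
import numpy as np,cv2
from bench import r
def ext(name,st=None):
    c=r.get_calibration(name); K=np.array(c["camera_matrix"]);k1=c["k1"]
    if "R" in c: return K,k1,np.array(c["R"]),np.array(c["t"])
    M=np.array(c["mount"]);T=np.eye(4);T[:3,:3]=st["tool_rot"];T[:3,3]=st["eef_pos"]
    W=np.linalg.inv(T@M); return K,k1,W[:3,:3],W[:3,3]
def plane(E,uv,z):
    K,k1,R,t=E; p=cv2.undistortPoints(np.array(uv,float).reshape(-1,1,2),K,np.array([k1,0,0,0.]))[:,0]
    d=np.c_[p,np.ones(len(p))]@R; o=-R.T@t
    return o+d*((z-o[2])/d[:,2])[:,None]
def proj(E,X):
    K,k1,R,t=E
    return cv2.projectPoints(np.array(X,float).reshape(-1,1,3),cv2.Rodrigues(R)[0],t,K,np.array([k1,0,0,0.]))[0][:,0]
E
python3 - <<'E'
from h import *
a=cv2.imread("pics/top0.png")[190:270,150:230]; b=cv2.imread("pics/scene0.png")[260:340,330:410]
cv2.imwrite("pics/crop0.png",np.hstack([cv2.resize(x,(400,400),interpolation=cv2.INTER_CUBIC) for x in(a,b)]))
for n,uvs in (("top",[(190,232),(182,165),(260,272),(378,235)]),("scene",[(369,305),(311,365),(349,220),(238,156)])):
    print(n,plane(ext(n),uvs,14).round(0).tolist())
print(plane(ext("top"),[(282,212)],95).round(),plane(ext("scene"),[(282,240)],0).round(), plane(ext("top"),[(75,190),(10,180)],100).round())
E
```

```text
top [[549.0, 216.0, 14.0], [703.0, 237.0, 14.0], [458.0, 55.0, 14.0], [543.0, -216.0, 14.0]]
scene [[548.0, 217.0, 14.0], [702.0, 238.0, 14.0], [459.0, 58.0, 14.0], [545.0, -210.0, 14.0]]
[[590.   6.  95.]] [[589.   6.   0.]] [[636. 446. 100.]
 [657. 590. 100.]]
```

View pics/crop0.png

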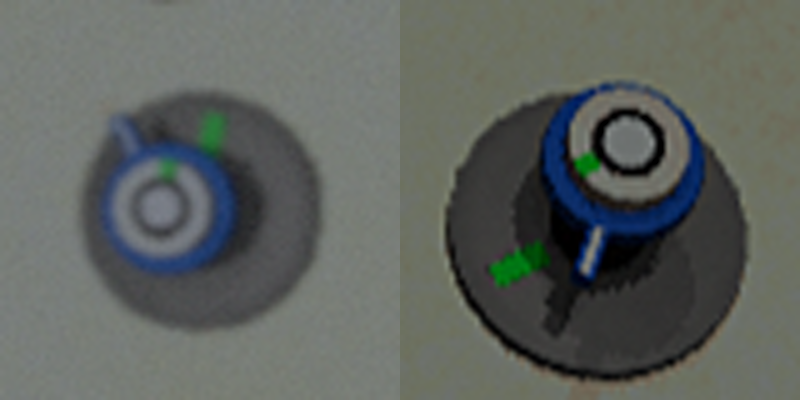

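The crop confirms it: a grey foot with a blue ring, and the tab sits about 40-50° anticlockwise of the green bar. Next I'll measure the axis and angles by casting rays onto planes.

```bash
cat >> h.py <<'E'
def masks(p):
    h=cv2.cvtColor(p,cv2.COLOR_BGR2HSV); return dict(
     green=cv2.inRange(h,(45,110,60),(75,255,255)), blue=cv2.inRange(h,(100,110,40),(125,255,255)))
def blobs(m,box,amin=4):
    u0,v0,u1,v1=box; q=np.zeros_like(m); q[v0:v1,u0:u1]=m[v0:v1,u0:u1]
    n,l,s,c=cv2.connectedComponentsWithStats(q)
    return [(int(s[i,4]),c[i].round(1).tolist()) for i in range(1,n) if s[i,4]>=amin]
E
python3 - <<'E'
from h import *
for n,box,fz,axis in (("top",(150,190,230,270),None,None),("scene",(330,260,410,340),None,None)):
    p=cv2.imread(f"pics/{n}0.png");E=ext(n);m=masks(p)
    print(n,"green",blobs(m["green"],box),"blue",blobs(m["blue"],box))
    for a,c in blobs(m["green"],box): print(a,plane(E,[c],14).round(1),plane(E,[c],93).round(1))
E=ext("top"); 
# crop pixel /5 + offset
f=lambda x,y:(150+x/5,190+y/5); g=lambda x,y:(330+(x-400)/5,260+y/5)
S=ext("scene")
print("foot centre",plane(E,[f(201,210)],14),plane(S,[g(597,228)],14))
print("top centre",plane(E,[f(160,208)],93),plane(S,[g(629,142)],93))
print("tab in/out",plane(E,[f(133,148),f(118,121)],80),plane(S,[g(602,232),g(585,275)],80))
E
```

```text
top green [(28, [192.2, 216.3]), (4, [183.5, 223.5])] blue [(223, [186.1, 231.1])]
28 [[584.9 211.2  14. ]] [[580.8 196.2  93. ]]
4 [[568.3 230.9  14. ]] [[565.5 214.4  93. ]]
scene green [(16, [367.0, 292.2]), (51, [352.9, 312.5])] blue [(302, [372.9, 296.9])]
16 [[534.1 195.9  14. ]] [[563.  213.6  93. ]]
51 [[581.  209.8  14. ]] [[605.9 226.3  93. ]]
foot centre [[548.91282179 215.25926141  14.        ]] [[548.18250713 218.32438031  14.        ]]
top centre [[548.37026148 217.35302847  93.        ]] [[546.41985424 217.56253129  93.        ]]
tab in/out [[574.27030618 232.09705793  80.        ]
 [585.84636387 238.74275299  80.        ]] [[570.9579167  233.57687784  80.        ]
 [585.81305883 241.50608586  80.        ]]
```

The two views agree. The axis is at about (548,217), the green bars point at about -10.5° and the tab at about 31°, so the ring is at about 0.72 rad, inside the given 0.6-1.2. The tab tip radius of about 45 mm also fits.

The plan is to push the tab clockwise with shut fingers at radius 44 mm. I'll check the IK first, then hover and look.

```bash
cat >> h.py <<'E'
AX=np.array([548.,217.])
def pose(deg,z,R=44.5,sgn=1):
    a=np.radians(deg);u=np.array([np.cos(a),np.sin(a),0]);x=sgn*u;y=np.array([0,0,-1.])
    return [AX[0]+R*u[0],AX[1]+R*u[1],z],np.c_[x,y,np.cross(x,y)]
E
python3 - <<'E'
from h import *
for sg in (1,-1):
  for d in (76,50,25,0): print(sg,d,None if (q:=r.ik(*pose(d,66,sgn=sg))) is None else np.round(q,0))
r.grip(0.0,20)
r.move_to(*pose(76,150))
s=r.state();p,d=r.get_image("wrist");cv2.imwrite("pics/w1.png",p)
E_=ext("wrist",s)
b=[AX[0],AX[1],93];t=np.radians(31)
print(proj(E_,[b,[AX[0]+40*np.cos(t),AX[1]+40*np.sin(t),80],s["eef_pos"]]).round(0),s["t"],s["eef_pos"],s["contact_force"],s["finger_gap"])
E
```

```text
1 76 [ 19.  31.  -3.  56.   0. -57.]
1 50 [ 18.  32.  -1.  57.   0. -32.]
1 25 [16. 33.  0. 58.  0. -9.]
1 0 [14. 32. -0. 57.  0. 14.]
-1 76 [ 19.  31.  -3.  56.   0. 123.]
-1 50 [ 18.  32.  -1.  57.   0. 148.]
-1 25 [ 16.  33.   0.  58.   0. 171.]
-1 0 [  14.   32.   -0.   57.    0. -166.]
[[279. 154.]
 [237. 193.]
 [280. 260.]] 2.9667 [558.48720275 260.68970391 150.09383615] [-0.15018757 -0.27401491  0.44419013] 0.0015301750598830587
```

View pics/w1.png

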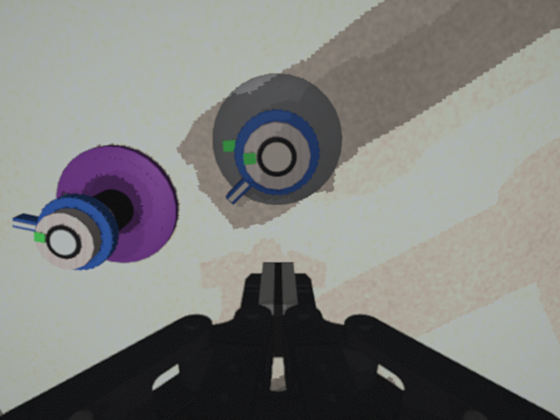

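The wrist view shows the axis at (277,156), where I predicted (279,154). The tab middle is at about (238,190) (predicted (237,193)), and the shut fingertips span about columns 262-297. That agrees to about 1 mm. I'll descend to z=67 and sweep clockwise with the tool radius at 46 mm, leaving about 14 mm to the silver rings.

```bash
python3 - <<'E'
from h import *
E_=None
s=r.state();print(plane(ext("wrist",s),[(277,156)],93))
def go(d,z,rate=60):
    p,A=pose(d,z,R=46); return r.move_l(p,A,rate=rate,force_limit=12)
print(go(76,67,100))
for d in (66,56,46,36,26,18,12):
    h=go(d,67,30); s=r.state(); print(d,h,s["contact_force"].round(1) if hasattr(s["contact_force"],"round") else s["contact_force"],round(s["t"],2))
    if h: break
p,_=r.get_image("wrist");cv2.imwrite("pics/w2.png",p)
p,_=r.get_image("top");cv2.imwrite("pics/t2.png",p)
p,_=r.get_image("scene");cv2.imwrite("pics/s2.png",cv2.resize(p[260:340,330:410],(500,500)))
E
```

```text
[[549.52690613 218.09304754  93.        ]]
False
66 False [0.1 0.6 0.2] 4.42
56 False [-0.5 -0.7  0.3] 4.83
46 False [ 0.3 -0.3  0.8] 5.25
36 False [-0.6  0.2 -0.4] 5.67
26 False [ 0.3  0.2 -0. ] 6.08
18 False [ 0.3 -0.1  0.6] 6.45
12 False [ 0.1 -0.5  0.4] 6.76
```

View pics/w2.png

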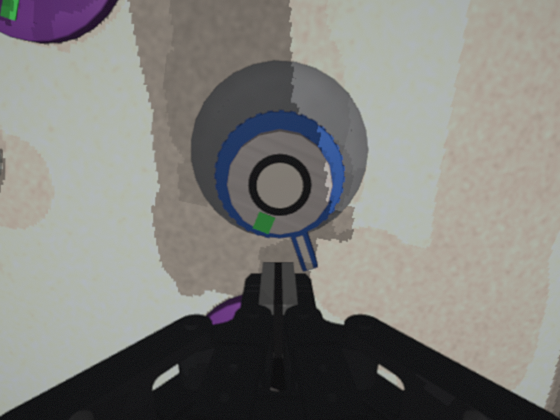

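View pics/s2.png

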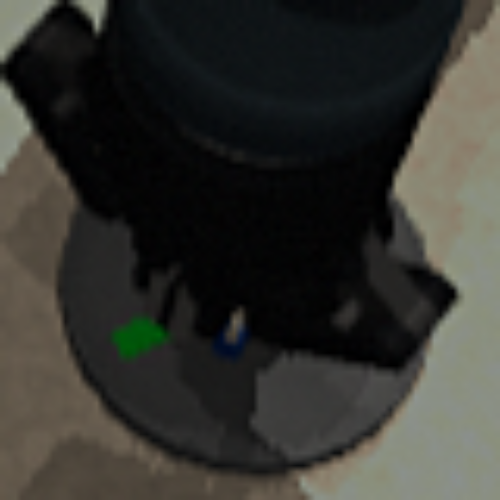

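The tab did not move. It now shows at (305,250), to the right (anticlockwise) of the fingers, and the force stayed at zero, so the fingers passed over or outside it. I'll use the wrist depth to find where the visible fingertip really is.

```bash
python3 - <<'E'
from h import *
s=r.state();p,d=r.get_image("wrist");c=r.get_calibration("wrist");K=np.array(c["camera_matrix"]);M=np.array(c["mount"])
print(s["eef_pos"],s["finger_gap"])
for v,u in [(264,270),(264,290),(268,270),(275,270),(285,270),(295,270),(302,270),(280,250),(290,250),(300,250),(268,279),(240,298),(255,303),(265,308),(185,279)]:
    q=cv2.undistortPoints(np.array([[[u,v]]],float),K,np.array([c["k1"],0,0,0.]))[0,0]
    P=M@np.r_[q*d[v,u],d[v,u],1]; W=np.array(s["tool_rot"])@P[:3]+s["eef_pos"]
    print((u,v),p[v,u],"tool",P[:3].round(0),"world",W.round(0))
E
```

```text
[592.88306047 226.8090772   66.99821754] 0.00015967364621051453
(270, 264) [64 65 65] tool [-10. -27.  -3.] world [584. 222.  94.]
(290, 264) [63 64 64] tool [-10. -27.   5.] world [582. 230.  94.]
(270, 268) [64 65 64] tool [ -9. -29.  -3.] world [585. 222.  96.]
(270, 275) [65 66 66] tool [-10. -36.  -3.] world [584. 222. 103.]
(270, 285) [63 64 65] tool [-10. -44.  -3.] world [584. 222. 111.]
(270, 295) [66 67 67] tool [ -9. -51.  -3.] world [584. 222. 118.]
(270, 302) [60 60 62] tool [ -9. -55.  -3.] world [585. 222. 122.]
(250, 280) [23 22 21] tool [ -6. -33. -11.] world [589. 215. 100.]
(250, 290) [26 25 23] tool [ -5. -40. -11.] world [590. 215. 107.]
(250, 300) [24 23 22] tool [ -5. -48. -10.] world [590. 216. 115.]
(279, 268) [21 19 21] tool [-10. -30.   0.] world [583. 225.  97.]
(298, 240) [114 121 127] tool [-15. -13.   9.] world [576. 233.  80.]
(303, 255) [113 120 125] tool [ -7. -12.  12.] world [583. 237.  79.]
(308, 265) [ 94 100 105] tool [ -3. -13.  14.] world [587. 240.  80.]
(279, 185) [113 121 126] tool [-44. -25.   0.] world [550. 218.  92.]
```

In tool coordinates the visible tip edge lies about 27 mm behind the stated TCP, so with TCP z=67 the tips were at about 94. That is above the tab (68-80) and explains the miss. The same picture puts the light's top at z=92, so the camera geometry is sound. A TCP z of 42 is safe either way, since the foot is only 14 high. I'll lift, go back and sweep again lower, in steps and with a force guard.

```bash
sed -i 's/AX=np.array.*/AX=np.array([548.5,217.5])/' h.py; python3 - <<'E'
from h import *
def go(d,z,rate=60,f=6):
    p,A=pose(d,z,R=46); return r.move_l(p,A,rate=rate,force_limit=f)
print(go(12,100,120,None),go(40,100,80,None),go(74,100,80,None),go(74,42,80))
for d in (66,58,50,42):
    h=go(d,42,30); s=r.state(); print(d,h,np.round(s["contact_force"],1),np.round(s["ft_torque"],2),round(s["t"],2))
    if h: break
p,_=r.get_image("wrist");cv2.imwrite("pics/w3.png",p)
E
```

```text
False False False False
66 False [-0.9  0.1  1.1] [-0.   -0.04 -0.03] 10.01
58 False [-0.5  0.8  0.9] [-0.04  0.07  0.02] 10.38
50 False [-0.8  0.6  0.1] [ 0.06  0.12 -0.03] 10.74
42 False [-1.1  0.1  0.3] [0.06 0.17 0.01] 11.11
```

View pics/w3.png

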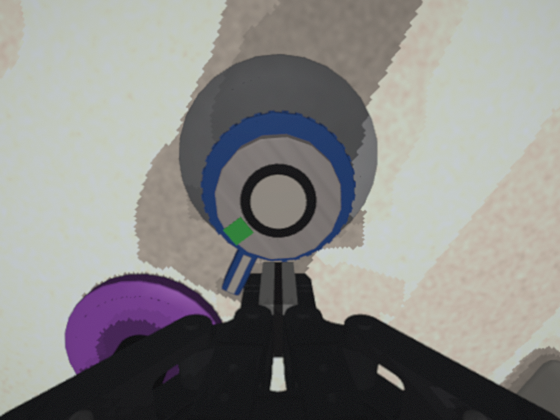

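Contact now: the tab at (240,272) lies against the left side of the fingers and has turned towards the green bar at (238,230). I'll sweep on and measure.

```bash
cat >> h.py <<'E'
def show(name,fn):
    s=r.state();p,_=r.get_image(name);cv2.imwrite(fn,p);E=ext(name,s)
    return s,p,E
def rel(E,uvs_z):
    for uv,z in uvs_z:
        P=plane(E,[uv],z)[0]; d=P[:2]-AX; print(uv,P.round(1),"R",np.hypot(*d).round(1),"deg",np.degrees(np.arctan2(d[1],d[0])).round(1))
E
python3 - <<'E'
from h import *
p3=cv2.imread("pics/w3.png"); s=r.state(); print("at 42:"); rel(ext("wrist",s),[((243,271),80),((238,230),93)])
def go(d,z,rate=60,f=6):
    p,A=pose(d,z,R=46); return r.move_l(p,A,rate=rate,force_limit=f)
for d in (34,26,20):
    h=go(d,42,30); s=r.state(); print(d,h,np.round(s["contact_force"],1),round(s["t"],2))
    if h: break
s,p,E=show("wrist","pics/w4.png")
E
```

```text
at 42:
(243, 271) [582.6 229.4  80. ] R 36.2 deg 19.3
(238, 230) [566.4 215.   93. ] R 18.0 deg -8.0
34 False [0.6 0.3 0.2] 11.53
26 False [-0.6  0.1 -0.7] 11.89
20 False [-0.4  1.   0. ] 12.2
```

View pics/w4.png

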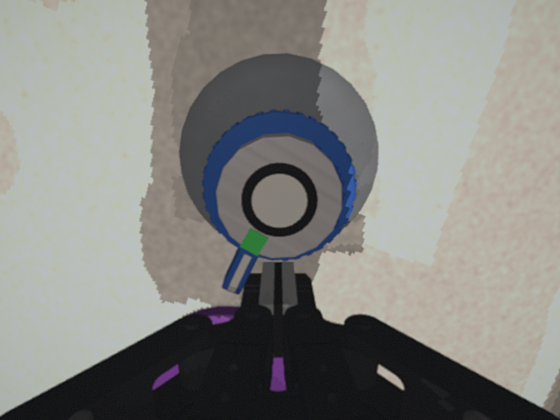

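The tab (238,270) follows the fingers at about -23°, which puts it near -3° with the green bars at about -9°. I'll turn it 6.5° more, back off, retract upward and check.

```bash
python3 - <<'E'
from h import *
def go(d,z,rate=60,f=6):
    p,A=pose(d,z,R=46); return r.move_l(p,A,rate=rate,force_limit=f)
print(go(13.5,42,25)); print(go(24,42,60),go(24,110,120,None))
s,p,E=show("wrist","pics/w5.png"); print(s["t"],np.round(s["contact_force"],1))
E
```

```text
False
False False
13.6583 [-1.1 -0.5 -1.1]
```

View pics/w5.png

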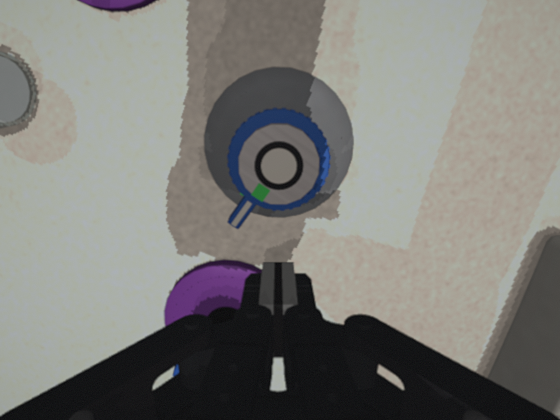

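The tab (242,212) and the top green bar (261,191) look aligned. Next I'll measure them, move away, and check with the fixed cameras.

```bash
python3 - <<'E'
from h import *
rel(ext("wrist",r.state()),[((242,213),80),((236,224),80),((261,191),93),((279,166),93)])
p,A=pose(24,200,R=46); r.move_l(p,A,rate=150)
p,A=pose(24,230,R=46); r.move_to([420,330,230],A)
s,p,E=show("scene","pics/s6.png"); s,q,E2=show("top","pics/t6.png"); print(s["t"])
for n,im,e,box in (("scene",p,E,(330,260,410,340)),("top",q,E2,(150,190,230,270))):
    b=blobs(masks(im)["green"],box); print(n,b)
    for a,c in b: rel(e,[(c,14),(c,93)])
cv2.imwrite("pics/c6.png",np.hstack([cv2.resize(q[190:270,150:230],(400,400),interpolation=cv2.INTER_CUBIC),cv2.resize(p[260:340,330:410],(400,400),interpolation=cv2.INTER_CUBIC)]))
for n,im in (("scene",p),("top",q)):
    o=cv2.imread(f"pics/{n}0.png"); b={"scene":(200,110,310,260),"top":(250,185,410,265)}[n]
    print(n,"bystander diff px",int((cv2.absdiff(o,im).max(2)[b[1]:b[3],b[0]:b[2]]>40).sum()))
E
```

```text
(242, 213) [584.4 211.1  80. ] R 36.5 deg -10.1
(236, 224) [591.9 210.5  80. ] R 44.0 deg -9.2
(261, 191) [565.1 215.2  93. ] R 16.8 deg -8.0
(279, 166) [549.4 218.4  93. ] R 1.3 deg 44.0
15.3167
scene [(16, [367.0, 292.2]), (46, [353.1, 312.7])]
[367.0, 292.2] [534.1 195.9  14. ] R 25.9 deg -123.8
[367.0, 292.2] [563.  213.6  93. ] R 15.0 deg -15.2
[353.1, 312.7] [581.  210.4  14. ] R 33.2 deg -12.4
[353.1, 312.7] [605.9 226.8  93. ] R 58.1 deg 9.2
top [(31, [192.0, 216.1])]
[192.0, 216.1] [585.3 211.6  14. ] R 37.3 deg -9.1
[192.0, 216.1] [581.2 196.6  93. ] R 38.8 deg -32.6
scene bystander diff px 0
top bystander diff px 0
```

View pics/c6.png

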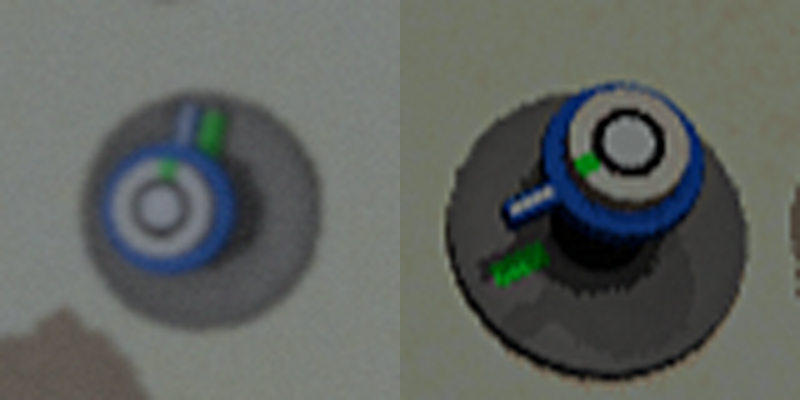

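Both views show the tab parallel to the foot's green bar and in line with the top bar: the tab is at about -10°, the bars at -8 to -12°. The orange light and beaker regions show no changed pixels, and the arm is clear. I'm handing the job in.

```bash
python3 -c "
from bench import r
r.sign_off(); print(r.state()['t'])"
```

```text
the job is handed in; nothing more can be done
the job is handed in; nothing more can be done
```

The blue ring on the grey-footed light is turned so its tab lines up with the green bars, and the job was handed in just after 15.3 s. I pushed the tab clockwise with the shut fingers, about 0.7 rad from where it started.

- **Final alignment:** after the fingers backed off, the tab measured -9 to -10° in the wrist view. Most bar readings were -8 to -12°, so the error is about 0.05 rad against the 0.2 allowed. The small top bar read -15° in the scene view, where it is only a few pixels wide. The top and scene crops also show them in line.
- **Bystanders:** the regions around the orange light and the beaker showed no changed pixels in either fixed camera.
- **Contact:** measured forces stayed around 1 N, at noise level, and the arm was raised clear before handing in. I planned about 14 mm of clearance to the silver rings, but nothing measured contact on them directly.
- **What disagreed:** my first sweep, with the stated TCP at 67 mm, passed over the tab without moving it. Wrist depth showed the visible fingertips about 27 mm behind the stated TCP, so I repeated the sweep at 42 mm and that worked.

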